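# Gauge a connector shell and sort it

## Task

Take the aluminium connector shell that stands in the black nest of the gauge fixture and try its nose in the bore of the steel gauge block, pushing it straight down until it stops. If it goes in up to its flange it is good: put it in the large compartment of the grey sorting tray; if it stops at the mouth it is oversize: put it in the small compartment. Leave the other shell, waiting in the wooden rack, where it is.

Things in the scene. Friction and masses are not known exactly. Their poses are not given: they have to be found in the camera images.
- shell_a_center (a point): One of two upright aluminium connector shells, alike outside, 74 mm tall, 0.12 kg. From below: nose 30 long (20 thick if good, 32 if oversize; tip tapers to 14; hidden in its hole at first), flange 48 wide and 6 thick, round barrel 32 wide and 38 tall. Point: on the axis half-way up, 37 above the nose tip; grip the barrel 21 above this point. One starts in the nest, one in a wooden rack. z up.
- shell_b_center (a point): One of two upright aluminium connector shells, alike outside, 74 mm tall, 0.12 kg. From below: nose 30 long (20 thick if good, 32 if oversize; tip tapers to 14; hidden in its hole at first), flange 48 wide and 6 thick, round barrel 32 wide and 38 tall. Point: on the axis half-way up, 37 above the nose tip; grip the barrel 21 above this point. One starts in the nest, one in a wooden rack. z up.
- gauge: Fixed fixture: base plate 90 x 200 with a steel gauge block 70 x 70, vertical bore 26 wide and 40 deep, and a black plastic socket 52 x 52, the nest, holding the shell to test by its flange. Both tops 46 mm above the table. Origin: on the bore's axis at table height, z up; nest axis 110 mm along -y. A shell's half-way point is 53 up when in the nest or fully in the bore; an oversize one stops about 25 higher.
- tray: Fixed grey sorting tray 275 x 150 mm, walls 35 high and 5 thick, floor 5 thick; a cross wall splits it along its x axis. Origin: under its middle at table height, z up. Large compartment (good shells) 165 x 140 inside, centre x = +50, y = 0. Small compartment (oversize shells) 95 x 140 inside, centre x = -85, y = 0.
There are look-alikes about, which are no part of the job. Leave any green or purple look-alike of the part that bears shell_b_center alone.

How it is judged:
On the way:
1. the shell has been tried in the gauge bore: a good one pushed in to within 6 mm of its flange, an oversize one pressed into the mouth of the bore until it stops (((horizontal distance between shell_a_center and gauge below 0.012 m and z of shell_a_center in the frame of gauge below 0.059 m and angle between shell_a_center's own z axis and vertical below 0.175 rad and horizontal distance between shell_b_center and gauge above 0.17 m) or (horizontal distance between shell_b_center and gauge below 0.012 m and z of shell_b_center in the frame of gauge below 0.082 m and angle between shell_b_center's own z axis and vertical below 0.26 rad and contact force between shell_b and gauge above 1 N and horizontal distance between shell_a_center and gauge above 0.17 m))), for 0.1 s.
At the end, for the whole second after the job is handed in: The shell from the nest is at rest (under 50 mm/s) in the right compartment (large if it fitted the bore, small if oversize), its half-way point within the inner walls and under 60 mm above the table; the other shell is in the rack, within 20 mm of its start (((x of shell_a_center in the frame of tray between -0.0325 and 0.1325 m and y of shell_a_center in the frame of tray between -0.07 and 0.07 m and z of shell_a_center in the frame of tray below 0.06 m and linear speed of shell_a below 0.05 m/s and distance of shell_b_center from where it was at the start of the episode below 0.02 m and horizontal distance between shell_b_center and gauge above 0.17 m) or (x of shell_b_center in the frame of tray between -0.1325 and -0.0375 m and y of shell_b_center in the frame of tray between -0.07 and 0.07 m and z of shell_b_center in the frame of tray below 0.06 m and linear speed of shell_b below 0.05 m/s and distance of shell_a_center from where it was at the start of the episode below 0.02 m and horizontal distance between shell_a_center and gauge above 0.17 m))); the robot touches nothing.
It also fails if it takes over 45 s, if anything falls off the work surface, if the arm or the gripper's body presses on something with over 40 N, if the wrist force passes 120 N, or if a joint passes its speed limit or range.

## Robot

A 6-joint arm with a two-finger parallel gripper is mounted at the origin on the work surface. World frame = base frame: x ahead of the robot, y to its left, z up, the work surface at z = 0. Lengths are in m, angles in rad, forces in N, time in s.
With the tool pointing down it reaches from about 0.35 to 0.95 m from the base axis. Payload 17.4 kg.
Tool frame: the origin (TCP) lies on the front face of the gripper's body, between the roots of the fingers; the fingertips stand 84 mm ahead of it and the grasp point (between the pads) lies 65 mm ahead of it; x points along the fingers, y is the direction in which the jaws open and shut, and the axes are right-handed (so a half turn about x gives the same grasp; the last joint's range is limited). The gripper opens to 93 mm and grips with 3 to 60 N. Pads are 15 mm wide; open, the fingers measure 128 mm over their backs; the gripper's body (75 mm by 188 mm) begins 65 mm behind the grasp point.
Start: joints at [-1.376, 0.116, 1.442, -0, 1.584, -0.038], TCP at [0.156, -0.657, 0.303] pointing down, gripper open.
Joint ranges: [-2.83, 2.83], [-0.83, 2.19], [0.07, 2.5], [-1.14, 4.28], [0.01, 3], [-2.97, 2.97]. Speed limits (rad/s): [1.89, 1.89, 2.22, 3.14, 3.14, 3.14].

## Interface

Orientations are given as a unit quaternion [w, x, y, z].
In Python, from cell import env gives the robot as it stands.
- The arm moves only by the tool jog_arm, never from a script. Its argument "targets" is a list of rows, each a list of 3 entries, a list of its own where there are three numbers: the shift along the tool's x, y, z scaled (see below), then the turn about the tool's x scaled (see below), then the opening in per cent of the stroke, from 0 (shut) to 100 (fully open). In form: [[[dx, dy, dz], turn, grip], ...]. A call has 1 to 8 rows; each row shifts and turns the pose as measured when the row begins, along the tool's axes as they then stand; what a row does not reach is not made up. The controller multiplies each number of a shift by 150 mm and each number of a turn by 90 degrees. A row lasts 1/12 s, in which the tool goes at most 41.7 mm and 7.16 degrees, less where a joint would pass 70% of its speed; a pose out of reach is approached as far as the arm can. A call with a number of a shift or a turn outside -1 to 1 is refused whole. A call with a gripper value outside its range is refused whole. The fingers move at their own pace and stop on an object; "squeeze" is the grip in N (left out, the last holds). Time passes only in rows, so rows that do not move let the fingers close. It gives the time, the measured TCP pose, the force and the opening at its end, in the units of the state.
- env.get_obs(): the state, without advancing time (a new reading comes with each control period).
- env.read_camera(name): name is "side" or "top" or "wrist"; returns the picture (420x560x3 uint8, blue, green, red); there is no depth.
- env.camera_params(name): a dict with "fx", "fy", "cx", "cy" (pixels), "world_from_camera" (4x4, takes a point from camera to world coordinates). Camera axes: x right, y up, looking along -z (the intrinsics and any distortion apply to the point x, -y, -z); pixel columns grow to the right and rows downward; lengths in m; the calibration is good to about 2 mm. A picture is of the moment at which its call begins: read the wrist's pose just before it. camera_params takes no time and is no camera call; for the wrist camera it gives the pose at the moment of the call.
- env.finish_job(): hands the job in, once; it reports no verdict.
The state is a dict: "time": time; "joint_positions": joint angles; "dq": joint speeds; "joint_efforts": joint torques, N m; "tcp_pos": TCP position; "eef_rot": TCP orientation; "ft_force": force on the tool from outside, world axes, zero at the start; "torque": the same for the moment, N m; "finger_gap": finger opening in m.
Only numpy, scipy, OpenCV 4.12 (cv2) and the standard library are available. Lean on these libraries where they do the work, as an engineer would, in place of code of your own. Each camera call takes 0.05 s, during which the arm holds its last target. There are 200 camera calls.

## Working session

There is one attempt and no reset: what is moved stays moved. The work goes in short steps, Python scripts to look and compute and a tool call to move; the robot and the scene stay as the last step left them, time stands still between calls to the robot, and variables do not carry over. Pictures are saved under pics/ and viewed, about 8 in all and at most 12, crops included, and the job is handed in when it is done.

Besides the shell and the picture viewer there is one more tool, called in YAML: its name, and indented under it one key for each argument. jog_arm: Moves the arm, as the interface text tells. Shifts and turns lie within -1 to 1; 1 stands for 150 mm of shift or 90 degrees of turn. Its arguments: {"type":"object","properties":{"targets":{"type":"array","items":{"type":"array"}},"squeeze":{"type":"number"}},"required":["targets"]}

```bash
mkdir -p pics
cat > h.py <<'E'
from cell import env
import numpy as np, cv2
def ray(P,u,v,z):
    M=np.array(P["world_from_camera"]);d=M[:3,:3]@np.array([(u-P["cx"])/P["fx"],-(v-P["cy"])/P["fy"],-1]);o=M[:3,3]
    return o+d*(z-o[2])/d[2]
def proj(P,p):
    M=np.linalg.inv(np.array(P["world_from_camera"]));c=M[:3,:3]@np.array(p)+M[:3,3]
    return P["cx"]+P["fx"]*c[0]/-c[2],P["cy"]-P["fy"]*c[1]/-c[2]
E
python3 - <<'E'
from h import *
for n in("top","side"):
    cv2.imwrite(f"pics/{n}0.png",env.read_camera(n)); P=env.camera_params(n);print(n,P)
print(env.get_obs())
E
```

```text
top {'fx': 402.8257070674989, 'fy': 402.8257070674989, 'cx': 281.8941510637034, 'cy': 211.1592487624002, 'world_from_camera': array([[-0.00512089,  0.99514828, -0.09825314,  0.48333882],
       [-0.99993633, -0.00608385, -0.00950372,  0.02780592],
       [-0.01005537,  0.09819822,  0.99511607,  0.93271677],
       [ 0.        ,  0.        ,  0.        ,  1.        ]])}
side {'fx': 434.3275609265631, 'fy': 434.3275609265631, 'cx': 275.7714991750501, 'cy': 207.6446163527041, 'world_from_camera': array([[ 0.96920714,  0.12163666, -0.21410755,  0.32463222],
       [-0.24575169,  0.53290195, -0.80970465, -0.87580197],
       [ 0.01560856,  0.83738882,  0.54638479,  0.67343882],
       [ 0.        ,  0.        ,  0.        ,  1.        ]])}
{'time': 0.1, 'joint_positions': array([-1.37580746e+00,  1.16439684e-01,  1.44219435e+00, -1.40421226e-05,
        1.58399618e+00, -3.77985685e-02]), 'dq': array([-0.00380589, -0.00109774, -0.00128727,  0.00314821, -0.00067809,
       -0.00150478]), 'joint_efforts': array([ 1.08991666e-03, -7.22893739e+01, -6.23866510e+01,  7.81609048e-02,
        2.27966777e-02, -9.35762409e-05]), 'tcp_pos': array([ 0.15568722, -0.65670347,  0.30208039]), 'eef_rot': array([-0.0817517 , -0.70228858, -0.08248232,  0.70235609]), 'ft_force': array([-0.69235224, -0.42659691,  0.92911121]), 'torque': array([-0.02628209, -0.00531584,  0.04081183]), 'finger_gap': 0.09294171241203178}
```

View pics/top0.png

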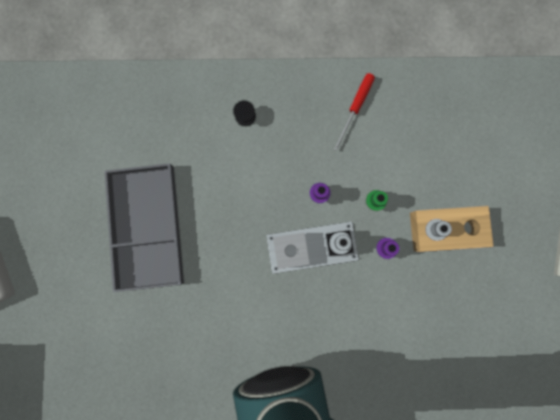

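View pics/side0.png

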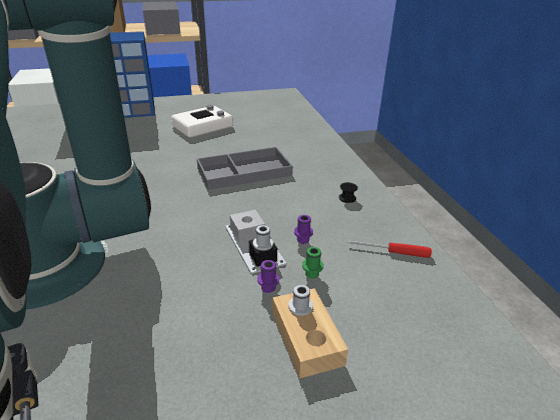

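Top view: bore at about (291,251), and the nest with its shell at (341,243). Rack shell is at (438,229). Tray is at left with its cross wall at row 243, large compartment on the far side (smaller row). Purple and green look-alikes stand nearby.

Run:
```python
from h import *
P=env.camera_params("top");im=cv2.imread("pics/top0.png")
S=env.camera_params("side")
for n,u,v,z in [("shelltop",341,242,.09),("bore",291,251,.046),("rackshell",438,229,.09),("purp",390,246,.07),("cross1",111,245,.035),("cross2",175,240,.035),
  ("c1",107,170,.035),("c2",172,165,.035),("c3",183,285,.035),("c4",115,290,.035)]:
    print(n,ray(P,u,v,z).round(4))
for n,u,v,z in [("S shelltop",263,231,.09),("S bore",247,219,.046)]: print(n,ray(S,u,v,z).round(4))
a=cv2.resize(im[210:285,255:365],None,fx=5,fy=5,interpolation=cv2.INTER_CUBIC)
b=cv2.resize(cv2.imread("pics/side0.png")[200:280,210:320],None,fx=5,fy=5,interpolation=cv2.INTER_CUBIC)[:, :]
cv2.imwrite("pics/crop.png",np.vstack([a,b])[:, :])
W=env.camera_params("wrist");print(W)
o=env.get_obs();from scipy.spatial.transform import Rotation as R
q=o["eef_rot"];print(R.from_quat(np.r_[q[1:],q[0]]).as_matrix().round(3))
```

```text
shelltop [ 0.5012 -0.087   0.09  ]
bore [0.4831 0.0168 0.046 ]
rackshell [ 0.5272 -0.2894  0.09  ]
purp [ 0.4926 -0.1937  0.07  ]
cross1 [0.4985 0.418  0.035 ]
cross2 [0.5088 0.2751 0.035 ]
c1 [0.6684 0.4333 0.035 ]
c2 [0.6789 0.2855 0.035 ]
c3 [0.4097 0.2553 0.035 ]
c4 [0.3995 0.4055 0.035 ]
S shelltop [ 0.5011 -0.0988  0.09  ]
S bore [0.4863 0.0192 0.046 ]
{'fx': 363.0300181665098, 'fy': 363.0300181665098, 'cx': 279.0660854179848, 'cy': 209.93523148911873, 'world_from_camera': array([[ 2.30427822e-01,  9.44862525e-01,  2.32675370e-01,
         2.20624577e-01],
       [-9.73089144e-01,  2.23923552e-01,  5.43669016e-02,
        -6.40639327e-01],
       [-7.32247602e-04, -2.38941524e-01,  9.71033682e-01,
         3.85381544e-01],
       [ 0.00000000e+00,  0.00000000e+00,  0.00000000e+00,
         1.00000000e+00]])}
[[-0.     0.231 -0.973]
 [ 0.001 -0.973 -0.231]
 [-1.    -0.001 -0.   ]]
```

View pics/crop.png

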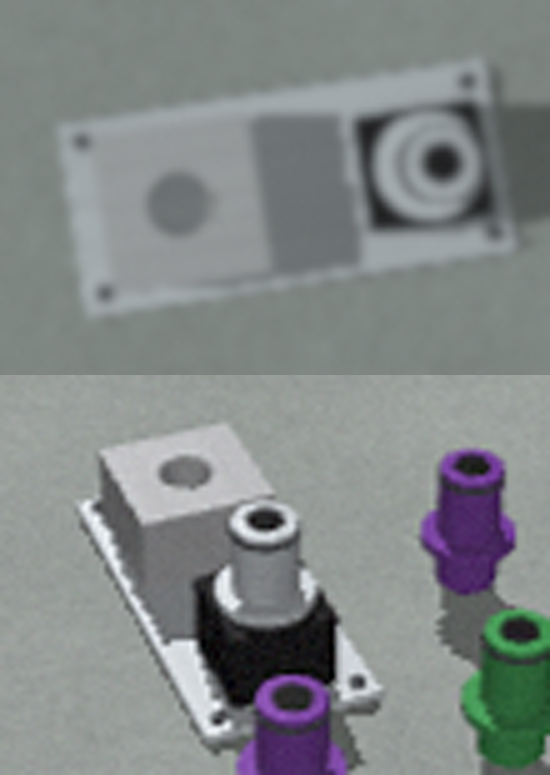

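jog_arm:
  targets:
    - [[0, -0.2, -0.2], 0, 100]
    - [[0, -0.2, -0.2], 0, 100]
    - [[0, -0.2, -0.2], 0, 100]
    - [[0, -0.2, -0.2], 0, 100]
    - [[0, -0.2, -0.2], 0, 100]
    - [[0, -0.2, -0.2], 0, 100]
    - [[0, -0.2, -0.2], 0, 100]
    - [[0, -0.2, -0.2], 0, 100]

```text
time: 0.77
tcp_pos: [0.3283, -0.3725, 0.2967]
eef_rot: [-0.076, -0.702, -0.082, 0.704]
ft_force: [1.3, -0.5, 0.2]
finger_gap: 0.0929
```

jog_arm:
  targets:
    - [[0, -0.2, -0.2], 0, 100]
    - [[0, -0.2, -0.2], 0, 100]
    - [[0, -0.2, -0.2], 0, 100]
    - [[0, -0.2, -0.2], 0, 100]
    - [[0, -0.2, -0.2], 0, 100]
    - [[0, -0.2, -0.2], 0, 100]
    - [[0, -0.1, -0.1], 0, 100]
    - [[0, 0, 0], 0, 100]

```text
time: 1.43
tcp_pos: [0.4722, -0.1345, 0.2972]
eef_rot: [-0.077, -0.702, -0.083, 0.703]
ft_force: [0.0, -0.4, -0.4]
finger_gap: 0.0932
```

```bash
cat >> h.py <<'E'
from scipy.spatial.transform import Rotation as R
def st():
    o=env.get_obs();q=o["eef_rot"];return np.array(o["tcp_pos"]),R.from_quat(np.r_[q[1:],q[0]]).as_matrix(),o
def need(w):
    p,M,o=st();d=np.array(w)-p;print("t",o["time"],"tcp",p.round(4),"F",np.round(o["ft_force"],1),"gap",round(o["finger_gap"],4),"rows(/150mm)",(M.T@d/.15).round(3));print("toolx",M[:,0].round(3),"tooly",M[:,1].round(3))
E
python3 - <<'E'
from h import *
P=env.camera_params("wrist");cv2.imwrite("pics/w1.png",env.read_camera("wrist"))
need([.502,-.092,.3])
for n,p in [("shell",[.502,-.092,.09]),("bore",[.4845,.018,.046])]: print(n,proj(P,p))
E
```

```text
t 1.4833 tcp [ 0.4716 -0.1356  0.2971] F [-0.4  0.4 -0.7] gap 0.0931 rows(/150mm) [-0.017 -0.238 -0.263]
toolx [-0.003  0.009 -1.   ] tooly [ 0.225 -0.974 -0.009]
shell (np.float64(238.76877470312104), np.float64(157.0279002975016))
bore (np.float64(122.41503493801238), np.float64(143.70879769264343))
```

View pics/w1.png

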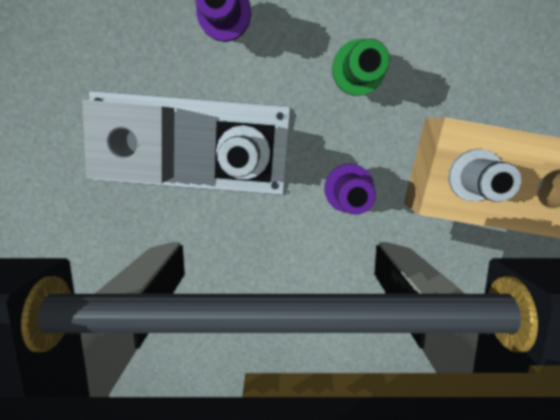

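The wrist view shows the shell ring at about (238,156) and the bore at (122,142). Both are within about 1 px of my estimates, so I'm aligning and descending part of the way.

jog_arm:
  targets:
    - [[0, -0.15, -0.16], 0, 100]
    - [[0, -0.09, -0.1], 0, 100]
    - [[0.15, 0, 0], 0, 100]
    - [[0.2, 0, 0], 0, 100]
    - [[0.2, 0, 0], 0, 100]
    - [[0.05, 0, 0], 0, 100]
    - [[0, 0, 0], 0, 100]

```text
time: 2.07
tcp_pos: [0.5005, -0.0947, 0.2051]
eef_rot: [-0.076, -0.702, -0.081, 0.703]
ft_force: [0.4, 0.1, 0.3]
finger_gap: 0.0929
```

Run:
```python
from h import *
need([.502,-.092,.139])
P=env.camera_params("wrist");print(proj(P,[.502,-.092,.09]),proj(P,[.4845,.018,.046]));cv2.imwrite("pics/w2.png",env.read_camera("wrist"))
```

```text
t 2.0667 tcp [ 0.5005 -0.0947  0.2051] F [0.4 0.1 0.3] gap 0.0929 rows(/150mm) [ 0.441 -0.012 -0.014]
toolx [-0.002  0.007 -1.   ] tooly [ 0.221 -0.975 -0.007]
(np.float64(277.74398158676183), np.float64(236.97014382506921)) (np.float64(116.89491334450727), np.float64(206.65046716774577))
```

View pics/w2.png

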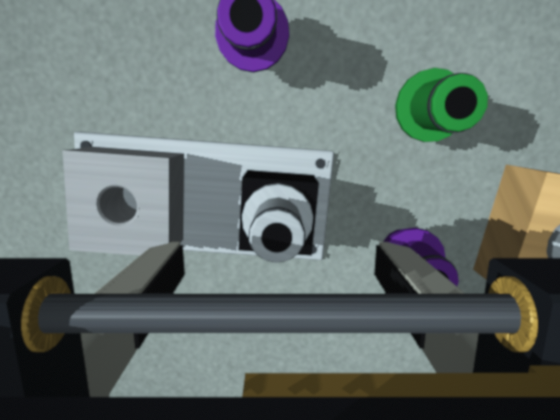

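Ring is at (276,236) against a predicted (278,237), so alignment is good. Descending and gripping.

jog_arm:
  targets:
    - [[0.18, -0.01, -0.01], 0, 100]
    - [[0.18, 0, 0], 0, 100]
    - [[0.07, 0, 0], 0, 100]
    - [[0, 0, 0], 0, 100]
    - [[0, 0, 0], 0, 20]
    - [[0, 0, 0], 0, 20]
    - [[0, 0, 0], 0, 20]
    - [[0, 0, 0], 0, 20]
  squeeze: 40

```text
time: 2.78
tcp_pos: [0.5054, -0.0965, 0.1534]
eef_rot: [0.077, 0.707, 0.078, -0.699]
ft_force: [0.6, -0.1, 0.4]
finger_gap: 0.0709
```

jog_arm:
  targets:
    - [[0, 0, 0], 0, 20]
    - [[0, 0, 0], 0, 20]
    - [[0, 0, 0], 0, 20]

```text
time: 3.03
tcp_pos: [0.5061, -0.0966, 0.1557]
eef_rot: [0.077, 0.708, 0.078, -0.698]
ft_force: [0.2, -0.0, 0.4]
finger_gap: 0.0506
```

Run:
```python
from h import *
need([.502,-.092,.139])
```

```text
t 3.0333 tcp [ 0.5061 -0.0966  0.1557] F [ 0.2 -0.   0.4] gap 0.0506 rows(/150mm) [ 0.111 -0.036  0.022]
toolx [ 0.015  0.002 -1.   ] tooly [ 0.218 -0.976  0.001]
```

jog_arm:
  targets:
    - [[0.06, -0.03, 0.02], 0, 60]
    - [[0.06, -0.01, 0.01], 0, 60]
    - [[0.01, 0, 0], 0, 60]

```text
time: 3.28
tcp_pos: [0.5003, -0.0912, 0.1349]
eef_rot: [0.078, 0.709, 0.078, -0.697]
ft_force: [0.5, -0.2, -0.7]
finger_gap: 0.0557
```

Run:
```python
from h import *
need([.502,-.092,.139])
```

```text
t 3.2833 tcp [ 0.5003 -0.0912  0.1349] F [ 0.5 -0.2 -0.7] gap 0.0557 rows(/150mm) [-0.027  0.008 -0.01 ]
toolx [ 0.016  0.002 -1.   ] tooly [ 0.218 -0.976  0.002]
```

jog_arm:
  targets:
    - [[-0.04, 0.01, -0.01], 0, 60]
    - [[0, 0, 0], 0, 20]
    - [[0, 0, 0], 0, 20]
    - [[0, 0, 0], 0, 20]
    - [[0, 0, 0], 0, 20]
    - [[0, 0, 0], 0, 20]

```text
time: 3.78
tcp_pos: [0.5017, -0.0922, 0.1403]
eef_rot: [0.077, 0.708, 0.078, -0.698]
ft_force: [-0.5, 0.4, -2.4]
finger_gap: 0.0311
```

Run:
```python
from h import *
need([.502,-.092,.139])
```

```text
t 3.7833 tcp [ 0.5017 -0.0922  0.1403] F [-0.5  0.4 -2.4] gap 0.0311 rows(/150mm) [ 0.009 -0.001 -0.002]
toolx [ 0.014  0.002 -1.   ] tooly [ 0.218 -0.976  0.001]
```

jog_arm:
  targets:
    - [[-0.1, 0, 0], 0, 20]
    - [[-0.15, 0, 0], 0, 20]
    - [[-0.15, 0, 0], 0, 20]
    - [[0, 0, 0], 0, 20]
    - [[0, 0, 0], 0, 20]

```text
time: 4.2
tcp_pos: [0.5, -0.0923, 0.2006]
eef_rot: [0.077, 0.707, 0.078, -0.699]
ft_force: [-0.4, 0.3, -2.5]
finger_gap: 0.0316
```

Run:
```python
from h import *
need([.4855,.018,.2])
```

```text
t 4.2 tcp [ 0.5    -0.0923  0.2006] F [-0.4  0.3 -2.5] gap 0.0316 rows(/150mm) [ 0.006 -0.739 -0.066]
toolx [ 0.011  0.003 -1.   ] tooly [ 0.218 -0.976 -0.001]
```

jog_arm:
  targets:
    - [[0, -0.2, -0.02], 0, 20]
    - [[0, -0.25, -0.02], 0, 20]
    - [[0, -0.2, -0.02], 0, 20]
    - [[0, -0.07, -0.01], 0, 20]
    - [[0, 0, 0], 0, 20]
    - [[0, 0, 0], 0, 20]

```text
time: 4.7
tcp_pos: [0.4848, 0.0186, 0.1946]
eef_rot: [0.076, 0.705, 0.077, -0.701]
ft_force: [-0.6, 0.9, -1.9]
finger_gap: 0.0321
```

Run:
```python
from h import *
need([.4855,.018,.2])
P=env.camera_params("side");im=env.read_camera("side")
cv2.imwrite("pics/s1.png",cv2.resize(im[120:290,160:330],None,fx=3.5,fy=3.5,interpolation=cv2.INTER_CUBIC))
```

```text
t 4.7 tcp [0.4848 0.0186 0.1946] F [-0.6  0.9 -1.9] gap 0.0321 rows(/150mm) [-0.036  0.005 -0.004]
toolx [ 0.006  0.003 -1.   ] tooly [ 0.216 -0.976 -0.002]
```

View pics/s1.png

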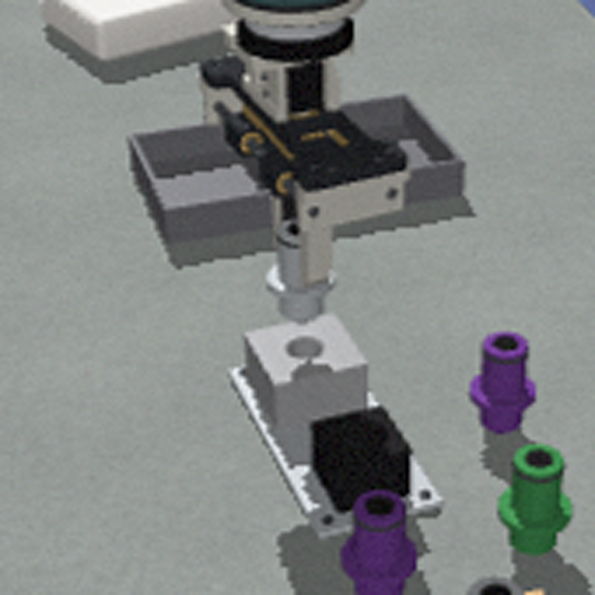

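The shell hangs above the bore at about crop (303,280). Its nose looks thick, about 47 px against 68 px for the flange, which makes it about 33 mm and hints at oversize. Lowering gently to test.

jog_arm:
  targets:
    - [[0.08, 0, 0], 0, 20]
    - [[0.06, 0, 0], 0, 20]
    - [[0.02, 0, 0], 0, 20]
    - [[0.02, 0, 0], 0, 20]

```text
time: 5.08
tcp_pos: [0.4856, 0.0158, 0.1646]
eef_rot: [0.075, 0.705, 0.076, -0.701]
ft_force: [-2.1, 7.3, 45.9]
finger_gap: 0.0316
```

jog_arm:
  targets:
    - [[0, -0.01, 0], 0, 20]
    - [[0.01, 0, 0], 0, 20]
    - [[0.01, 0, 0], 0, 20]

```text
time: 5.33
tcp_pos: [0.4867, 0.0164, 0.1641]
eef_rot: [0.073, 0.707, 0.076, -0.7]
ft_force: [-11.6, 3.8, 24.6]
finger_gap: 0.0313
```

Run:
```python
from h import *
need([.4855,.018,.2])
im=env.read_camera("side")
cv2.imwrite("pics/s2.png",cv2.resize(im[160:260,190:300],None,fx=5,fy=5,interpolation=cv2.INTER_CUBIC))
```

```text
t 5.3333 tcp [0.4867 0.0164 0.1641] F [-11.6   3.8  24.6] gap 0.0313 rows(/150mm) [-0.24  -0.013  0.003]
toolx [ 0.009  0.005 -1.   ] tooly [ 0.21  -0.978 -0.003]
```

View pics/s2.png

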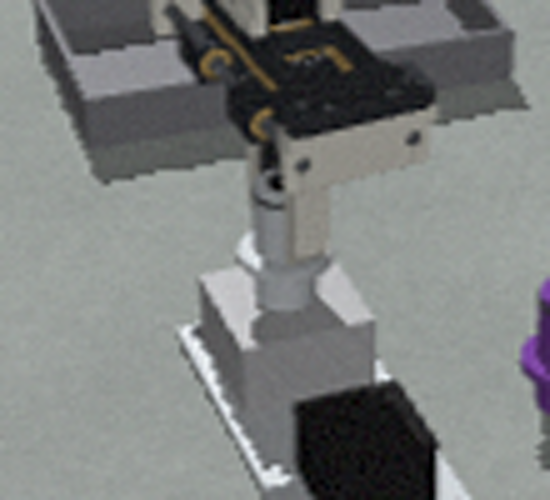

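The nose stopped at the mouth. TCP z is 0.164 with the flange about 25 mm above the block, 25 N or more of push-back, and a nose about 31 mm wide, so it is oversize. It goes to the small compartment.

jog_arm:
  targets:
    - [[-0.1, 0, 0], 0, 20]
    - [[-0.15, 0, 0], 0, 20]
    - [[-0.12, 0, 0], 0, 20]
    - [[0, -0.25, -0.03], 0, 20]
    - [[0, -0.27, -0.03], 0, 20]
    - [[0, -0.27, -0.03], 0, 20]
    - [[0, -0.27, -0.03], 0, 20]
    - [[0, -0.27, -0.03], 0, 20]

```text
time: 6.05
tcp_pos: [0.4684, 0.2133, 0.2215]
eef_rot: [0.067, 0.707, 0.069, -0.7]
ft_force: [1.1, -0.8, -1.5]
finger_gap: 0.0313
```

Run:
```python
from h import *
need([.4545,.3365,.2])
```

```text
t 6.05 tcp [0.4684 0.2133 0.2215] F [ 1.1 -0.8 -1.5] gap 0.0313 rows(/150mm) [ 0.146 -0.824 -0.066]
toolx [ 0.009  0.004 -1.   ] tooly [ 0.193 -0.981 -0.002]
```

jog_arm:
  targets:
    - [[0, -0.27, -0.02], 0, 20]
    - [[0, -0.27, -0.02], 0, 20]
    - [[0, -0.17, -0.02], 0, 20]
    - [[0, 0, 0], 0, 20]
    - [[0, 0, 0], 0, 20]

```text
time: 6.47
tcp_pos: [0.4546, 0.329, 0.2193]
eef_rot: [0.069, 0.707, 0.071, -0.701]
ft_force: [0.6, 0.3, -1.5]
finger_gap: 0.0315
```

Run:
```python
from h import *
need([.4545,.3365,.13])
im=env.read_camera("wrist");cv2.imwrite("pics/w3.png",im)
```

```text
t 6.4667 tcp [0.4546 0.329  0.2193] F [ 0.6  0.3 -1.5] gap 0.0315 rows(/150mm) [ 0.595 -0.048 -0.004]
toolx [ 0.008  0.004 -1.   ] tooly [ 0.196 -0.981 -0.002]
```

View pics/w3.png

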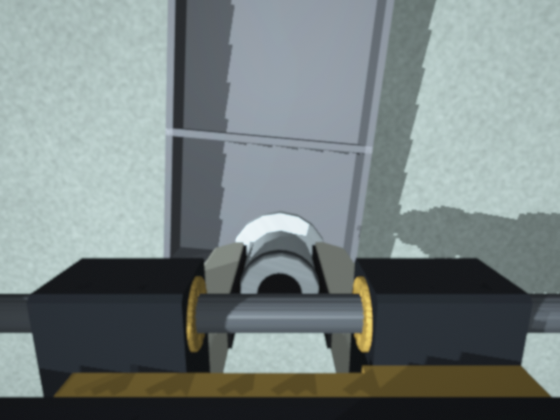

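The shell (flange at about (278,240)) is on the robot's side of the cross wall and centred between the side walls. Lowering to the floor.

jog_arm:
  targets:
    - [[0.15, -0.03, 0], 0, 20]
    - [[0.15, -0.01, 0], 0, 20]
    - [[0.12, 0, 0], 0, 20]
    - [[0.06, 0, 0], 0, 20]
    - [[0.02, 0, 0], 0, 20]
    - [[0.02, 0, 0], 0, 20]

```text
time: 7.02
tcp_pos: [0.4571, 0.3291, 0.1396]
eef_rot: [0.066, 0.708, 0.068, -0.7]
ft_force: [0.8, 0.5, -1.2]
finger_gap: 0.0312
```

jog_arm:
  targets:
    - [[0.03, 0, 0], 0, 20]
    - [[0.03, 0, 0], 0, 20]
    - [[0.02, 0, 0], 0, 20]

```text
time: 7.27
tcp_pos: [0.4585, 0.3283, 0.129]
eef_rot: [0.065, 0.709, 0.068, -0.699]
ft_force: [-3.5, -2.3, 30.9]
finger_gap: 0.0314
```

Contact with the floor is at the expected height (0.129). Releasing.

jog_arm:
  targets:
    - [[0, 0, 0], 0, 25]
    - [[0, 0, 0], 0, 40]
    - [[0, 0, 0], 0, 50]
    - [[0, 0, 0], 0, 60]
    - [[0, 0, 0], 0, 60]
    - [[0, 0, 0], 0, 60]

```text
time: 7.77
tcp_pos: [0.4595, 0.329, 0.1312]
eef_rot: [0.064, 0.71, 0.069, -0.698]
ft_force: [0.1, -0.2, 0.5]
finger_gap: 0.0548
```

jog_arm:
  targets:
    - [[-0.08, 0, 0], 0, 60]
    - [[-0.15, 0, 0], 0, 60]
    - [[-0.2, 0, 0], 0, 60]
    - [[-0.2, 0, 0], 0, 60]
    - [[-0.1, 0, 0], 0, 60]
    - [[-0.1, 0.2, 0], 0, 60]
    - [[-0.1, 0.25, 0], 0, 60]
    - [[0, 0.25, 0], 0, 60]

```text
time: 8.43
tcp_pos: [0.4748, 0.2261, 0.2822]
eef_rot: [0.067, 0.71, 0.071, -0.698]
ft_force: [1.6, -0.7, -0.0]
finger_gap: 0.0558
```

jog_arm:
  targets:
    - [[0, 0.25, 0], 0, 60]
    - [[0, 0.25, 0], 0, 60]
    - [[0, 0.2, 0], 0, 60]
    - [[0, 0, 0], 0, 60]
    - [[0, 0, 0], 0, 60]
    - [[0, 0, 0], 0, 60]

```text
time: 8.93
tcp_pos: [0.4953, 0.113, 0.2903]
eef_rot: [0.065, 0.713, 0.07, -0.695]
ft_force: [-0.2, 1.0, 1.1]
finger_gap: 0.0558
```

Run:
```python
from h import *
need([.4545,.3365,.3])
cv2.imwrite("pics/t2.png",env.read_camera("top"))
P=env.camera_params("top");print(proj(P,[.4585,.328,.08]))
```

```text
t 8.9333 tcp [0.4953 0.113  0.2903] F [-0.2  1.   1.1] gap 0.0558 rows(/150mm) [-0.058 -1.515 -0.018]
toolx [ 0.025  0.009 -1.   ] tooly [ 0.19  -0.982 -0.004]
(np.float64(143.5927826516019), np.float64(263.48602738432544))
```

View pics/t2.png

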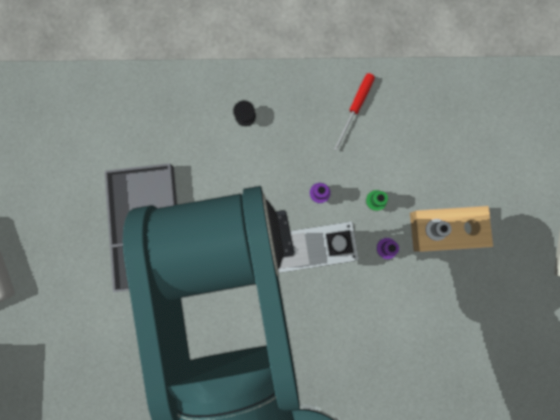

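In the top view the arm hides the small compartment, though the rack shell is unmoved at (438,229). I'm checking with the side view.

Run:
```python
from h import *
im=env.read_camera("side");cv2.imwrite("pics/s3.png",cv2.resize(im[130:330,170:370],None,fx=3,fy=3,interpolation=cv2.INTER_CUBIC))
P=env.camera_params("side");print((np.array(proj(P,[.4585,.328,.079]))-[170,130])*3)
```

```text
[145.27218628  75.95413448]
```

View pics/s3.png

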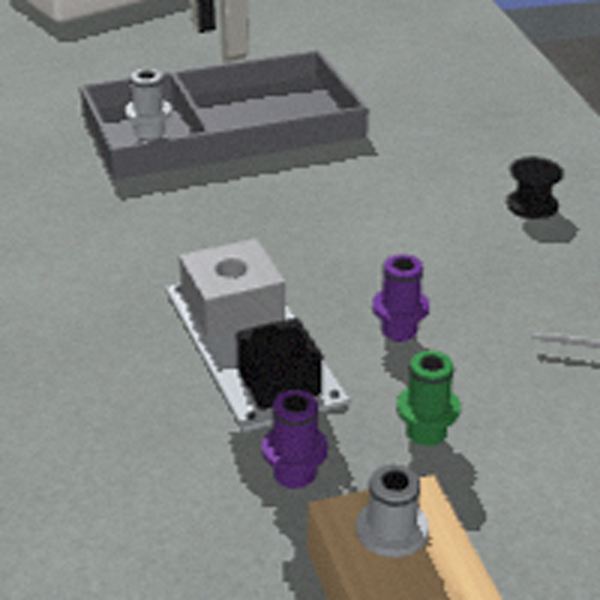

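The shell stands upright in the small compartment, with its top at crop (146,75) where (145,76) was predicted. The rack shell is in place and the gripper is clear, so I'm handing in.

```bash
python3 -c "
from h import *
print(env.finish_job())"
```

```text
the job is handed in; nothing more can be done
None
```

The shell from the nest is oversize. I put it in the small compartment of the tray and handed the job in at about 9 s of robot time.

- **Gauge trial:** The nose stopped at the mouth of the bore, with 25–46 N of push-back. Its half-way point was about 77 mm up, against about 78 mm expected for an oversize shell. In the picture the nose measured about 31–33 mm wide.
- **Last checks:** The side view shows the shell standing upright in the small compartment, where it was expected. The rack shell and look-alikes have not moved, and the gripper is clear of everything. The top view could not confirm the placing because the arm hid that compartment.
- **Deviation:** The arm drifted a few millimetres during the first attempt to close the gripper. I corrected that before gripping.

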